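# Fill the empty pockets of the brush-handle jig

## Task

Two of the four pockets in the plywood jig have no brush handle. Pick up the two spare full-size handles standing on the table (the same kind as those in the jig, not the short stub or the bare ferrule) and stand one upright, ferrule up, in each empty pocket, fully down on its floor; leave the handles already in the jig in their pockets.

Things in the scene. Friction and masses are not known exactly. Their poses are not given: they have to be found in the camera images.
- jig: fixed plywood block flat on the table, 90 (x) by 330 (y) by 30 mm high, with a row of four round pockets open at the top, 50 mm in diameter, 25 mm deep (floor 5 mm above the table). Pocket centres at x = 0, y = -120, -40, 40, 120 mm in its frame. Origin: centre of the underside, z up. Any two of the pockets hold a handle already, the other two are empty
- seated_a_mid (a point): brush handle already standing in one of the pockets, to be left there; round, upright, 90 mm tall, about 60 g: black tapered lower half (34 mm diameter at the flat foot, 25 mm half-way up), straight 30 mm aluminium ferrule from 45 to 90 mm above the foot. This point: on the axis, 45 mm above the foot; z up along the axis
- seated_b_mid (a point): the other handle already in a pocket, to be left there; same shape and size as the one in the entry seated_a_mid
- spare_a_mid (a point): spare brush handle, alone on the table beside the jig; round, upright, 90 mm tall, about 60 g: black tapered lower half (34 mm diameter at the flat foot, 25 mm half-way up), straight 30 mm aluminium ferrule from 45 to 90 mm above the foot. This point: on the axis, 45 mm above the foot; z up along the axis. A 50 mm tall stub handle and a bare 45 mm tall ferrule stand 50 mm or more away
- spare_b_mid (a point): the other spare handle, standing free on the table near the first; same shape and size as the one in the entry spare_a_mid

How it is judged (in metres and radians):
At the end, for the whole second after the job is handed in: All four handles (the two spares and the two that were there) stand at rest in the jig, one in each pocket: on the pocket's floor (height right within 6 mm), axis within 15 mm of the pocket's centre line along each side of the jig, upright within 10 degrees ((y of spare_a_mid in the frame of jig between -0.135 and -0.105 m or y of spare_a_mid in the frame of jig between -0.055 and -0.025 m or y of spare_a_mid in the frame of jig between 0.025 and 0.055 m or y of spare_a_mid in the frame of jig between 0.105 and 0.135 m) and x of spare_a_mid in the frame of jig between -0.015 and 0.015 m and z of spare_a_mid in the frame of jig between 0.044 and 0.056 m and angle between each of spare_a_mid, spare_b_mid, seated_a_mid, seated_b_mid's own z axis and vertical below 0.17 rad and linear speed of each of spare_a, spare_b, seated_a, seated_b below 0.02 m/s and (y of spare_b_mid in the frame of jig between -0.135 and -0.105 m or y of spare_b_mid in the frame of jig between -0.055 and -0.025 m or y of spare_b_mid in the frame of jig between 0.025 and 0.055 m or y of spare_b_mid in the frame of jig between 0.105 and 0.135 m) and x of spare_b_mid in the frame of jig between -0.015 and 0.015 m and z of spare_b_mid in the frame of jig between 0.044 and 0.056 m and (y of seated_a_mid in the frame of jig between -0.135 and -0.105 m or y of seated_a_mid in the frame of jig between -0.055 and -0.025 m or y of seated_a_mid in the frame of jig between 0.025 and 0.055 m or y of seated_a_mid in the frame of jig between 0.105 and 0.135 m) and x of seated_a_mid in the frame of jig between -0.015 and 0.015 m and z of seated_a_mid in the frame of jig between 0.044 and 0.056 m and (y of seated_b_mid in the frame of jig between -0.135 and -0.105 m or y of seated_b_mid in the frame of jig between -0.055 and -0.025 m or y of seated_b_mid in the frame of jig between 0.025 and 0.055 m or y of seated_b_mid in the frame of jig between 0.105 and 0.135 m) and x of seated_b_mid in the frame of jig between -0.015 and 0.015 m and z of seated_b_mid in the frame of jig between 0.044 and 0.056 m); the robot touches nothing.
It fails at once if A handle already in the jig is taken out of its pocket or shifted more than 20 mm (seated_a) (distance of seated_a_mid from where it was at the start of the episode above 0.02 m).
It fails at once if A handle already in the jig is taken out of its pocket or shifted more than 20 mm (seated_b) (distance of seated_b_mid from where it was at the start of the episode above 0.02 m).
It also fails if it takes over 58 s, if anything falls off the work surface, if the arm or the gripper's body presses on something with over 40 N, if the wrist force passes 120 N, or if a joint passes its speed limit or range.

## Robot

A 7-joint arm with a two-finger parallel gripper is mounted at the origin on the work surface. World frame = base frame: x ahead of the robot, y to its left, z up, the work surface at z = 0. Lengths are in m, angles in degrees, forces in N, time in s.
With the tool pointing down it reaches from about 0.425 to 0.875 m from the base axis. Payload 4.7 kg.
Tool frame: the origin (TCP) lies midway between the tips of the shut fingers; the grasp point (between the pads) lies env.grip_point_offset behind it (env.grip_point_offset is the distance from the TCP to the grasp point, in m); z points along the fingers, y is the line along which they close (so a half turn about z gives the same grasp; the last joint's range is limited). The gripper opens to 87 mm and grips with 3 to 60 N. Pads are 19 mm wide; open, the fingers measure 117 mm over their backs; the gripper's body (75 mm by 190 mm) begins 51 mm behind the grasp point.
Start: joints at [-74.078, 18.392, -4.016, 83.108, 1.295, 78.541, -3.26], TCP at [0.17, 0.628, 0.223] pointing down, gripper open.
Joint ranges: [-163.93, 163.93], [-17.29, 119.83], [-79.2, 71.16], [3.27, 140.29], [-89.18, 269.18], [5.43, 117.66], [-154.24, 154.24]. Speed limits (degrees/s): [147.25, 147.25, 180, 180, 180, 180, 180].

## Interface

Orientations are given as [roll, pitch, yaw] about the fixed x, y, z axes, in that order (R = Rz(yaw) Ry(pitch) Rx(roll)).
In Python, from cell import env gives the robot as it stands.
- The arm moves only by the shell command python3 -m creep 'ROWS' [FORCE]. ROWS is a JSON object of lists of equal length, an entry for each row: "translation": the shift along the tool's x, y, z in units of 0.08 m (1.0 is 0.08 m), a list of three; "turn": the turn, a rotation vector about the tool's x, y, z in units of 180 degrees (1.0 is 180 degrees), a list of three; "grip": the opening, from 0 (shut) to 1 (fully open). In form: {"translation": [[x, y, z], ...], "turn": [[ax, ay, az], ...], "grip": [grip, ...]}. A call has 1 to 5 rows; each row shifts and turns the commanded pose from where the row before left it, along the tool's axes as they then stand; what a row does not reach is not made up. A row lasts 1/8 s, in which the tool goes at most 62.5 mm and 10.7 degrees, less where a joint would pass 70% of its speed; a pose out of reach is approached as far as the arm can. A call with a number of a shift or a turn outside -1 to 1 is refused whole. A call with a gripper value outside its range is refused whole. The fingers move at their own pace and stop on an object; FORCE is the grip in N (left out, the last holds). Time passes only in rows, so rows that do not move let the fingers close. It gives the time, the measured TCP pose, the force, the opening and the grip force at its end, in the units of the state.
- env.get_obs(): the state, without advancing time (a new reading comes with each control period).
- env.read_camera(name): name is "side" or "top" or "wrist"; returns a dict with "frame" (384x512x3 uint8, red, green, blue), "z_map" (384x512 float32, m along the optical axis (not along the pixel's ray), 0 where there is no reading), "K" (3x3 intrinsics, pixels), "rvec" (rotation vector, rad) and "tvec" (3), from world to camera coordinates, as OpenCV has them. Camera axes: x right, y down, z forward; pixel columns grow to the right and rows downward; lengths in m; the calibration is good to about 2 mm. A picture is of the moment at which its call begins.
- env.sign_off(): hands the job in; it is judged then, once.
The state is a dict: "time_s": time; "qpos": joint angles; "joint_velocities": joint speeds; "effort": joint torques, N m; "tool_pos": TCP position; "tool_rot": TCP orientation; "force": force on the tool from outside, world axes, zero at the start; "wrist_torque": the same for the moment, N m; "grip_width": finger opening in m; "grasp_force": force on a finger pad.
Only numpy, scipy, OpenCV 4.12 (cv2) and the standard library are available. Lean on these libraries where they do the work, as an engineer would, in place of code of your own. Each camera call takes 0.05 s, during which the arm holds its last target. There are 200 camera calls.

## Working session

There is one attempt and no reset: what is moved stays moved. The work goes in short steps, Python scripts to look and compute and a shell command to move; the robot and the scene stay as the last step left them, time stands still between calls to the robot, and variables do not carry over. Pictures are saved under pics/ and viewed, at most 10 in all, crops included, and the job is handed in when it is done.

```bash
mkdir -p pics; ls
cat > h.py <<'E'
import numpy as np, cv2
from cell import env
def cam(n):
    c=env.read_camera(n); R=cv2.Rodrigues(np.array(c["rvec"],float))[0]; return c,R,np.array(c["tvec"],float).ravel()
def cloud(n):
    c,R,t=cam(n); z=c["z_map"].astype(float); v,u=np.indices(z.shape); K=np.array(c["K"])
    P=np.stack([(u-K[0,2])/K[0,0]*z,(v-K[1,2])/K[1,1]*z,z],-1)
    W=(P-t)@R; W[z==0]=np.nan
    return c["frame"],W
E
python3 - <<'E'
from h import *
o=env.get_obs(); print(o, env.grip_point_offset)
for n in ("top","side"):
    f,W=cloud(n); cv2.imwrite(f"pics/{n}0.png",f[:,:,::-1]); np.save(f"{n}0.npy",W)
    print(n,np.isnan(W[...,0]).mean(), W[192,256])
E
```

```text
pics
{'time_s': 0.0, 'qpos': array([-74.07746209,  18.43692693,  -4.01417879,  83.17532059,
         1.29635504,  78.5394706 ,  -3.26052388]), 'joint_velocities': array([ 0.12343734, -0.06348589,  0.07249016, -0.02396879,  0.06496321,
        0.11036802,  0.02336376]), 'effort': array([ 2.99107887e-04, -4.91294360e+01, -4.03776057e-01, -3.12525129e+01,
       -6.39297534e-02,  4.35497565e-02,  1.52661114e-04]), 'tool_pos': array([0.16941728, 0.62696576, 0.22148183]), 'tool_rot': array([-1.79893593e+02,  7.49457649e-03,  1.64885691e+02]), 'force': array([ 0.70474517, -0.22960708,  0.77138878]), 'wrist_torque': array([-0.05728648, -0.0487174 , -0.01473002]), 'grasp_force': 0.0, 'grip_width': 0.08723835389954396} 0.0187
top 0.004221598307291667 [ 5.48521555e-01 -7.72130683e-03  2.27546500e-04]
side 0.0039520263671875 [0.57559106 0.01806293 0.02772378]
```

View pics/top0.png

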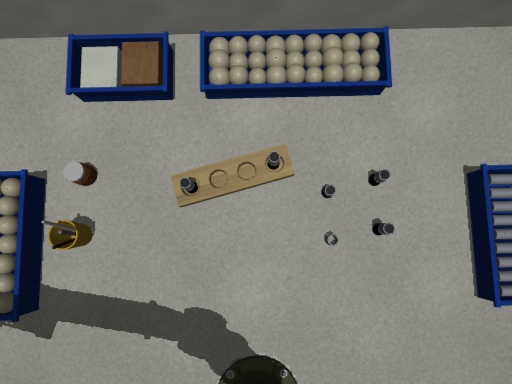

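View pics/side0.png

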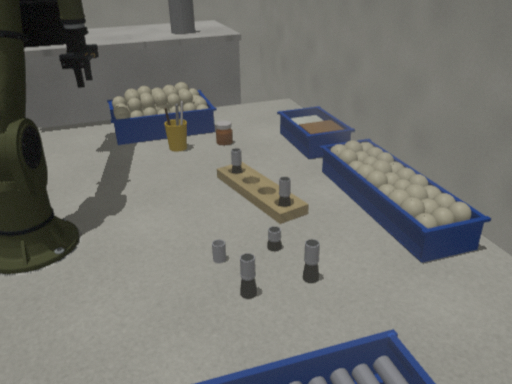

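Run:
```python
from h import *
for n in("top0","side0"):
    W=np.load(n+".npy"); z=W[...,2]
    inr=(np.hypot(W[...,0],W[...,1])<1.0)&(W[...,0]>0.1)
    print(n)
    for lo,hi in((.02,.034),(.036,.044),(.046,.056),(.082,.1)):
        m=((z>lo)&(z<hi)&inr).astype(np.uint8)
        k,l,s,c=cv2.connectedComponentsWithStats(m)
        for i in range(1,k):
            if s[i,4]>25:
                p=W[l==i]; print(lo,hi,s[i,4],c[i].round(),np.median(p,0).round(4),"range",p.min(0).round(3),p.max(0).round(3), "rect",[np.round(q,3) for q in cv2.minAreaRect(p[:,:2].astype(np.float32)*1000)])
```

```text
top0
0.02 0.034 234 [136.  90.] [0.8258 0.3184 0.0269] range [0.823 0.229 0.02 ] [0.972 0.488 0.034] rect [array([844.269, 328.149]), array([126.426, 295.986]), np.float64(29.463)]
0.02 0.034 32 [207.  68.] [0.9046 0.1254 0.0235] range [0.859 0.125 0.02 ] [0.953 0.126 0.028] rect [array([906.26 , 125.342]), array([94.191,  0.944]), np.float64(0.119)]
0.02 0.034 343 [295.  93.] [ 0.8254 -0.1267  0.0275] range [ 0.823 -0.367  0.02 ] [0.827 0.128 0.034] rect [array([ 825.218, -119.547]), array([495.892,   3.908]), np.float64(89.944)]
0.02 0.034 2887 [232. 175.] [0.5952 0.0567 0.0299] range [ 0.511 -0.113  0.02 ] [0.68  0.226 0.034] rect [array([596.001,  56.768]), array([ 90.953, 330.105]), np.float64(14.579)]
0.02 0.034 53 [ 90. 176.] [0.5965 0.4475 0.027 ] range [0.577 0.441 0.02 ] [0.634 0.471 0.034] rect [array([602.994, 452.734]), array([24.833, 57.793]), np.float64(78.3)]
0.02 0.034 389 [477. 233.] [ 0.4242 -0.5996  0.027 ] range [ 0.251 -0.602  0.02 ] [ 0.59  -0.597  0.034] rect [array([ 420.511, -599.857]), array([338.313,   5.728]), np.float64(0.232)]
0.02 0.034 29 [373. 180.] 
[... 15431 characters left out ...]
2 -0.0658  0.0918] range [ 0.611 -0.076  0.082] [ 0.64  -0.044  0.096] rect [array([627.347, -59.762]), array([32.028, 27.899]), np.float64(69.06)]
0.082 0.1 133 [312. 245.] [ 0.5738 -0.3451  0.0886] range [ 0.561 -0.358  0.082] [ 0.589 -0.327  0.091] rect [array([ 575.582, -341.771]), array([29.169, 28.198]), np.float64(68.477)]
0.082 0.1 146 [247. 259.] [ 0.437  -0.3481  0.0888] range [ 0.423 -0.36   0.082] [ 0.453 -0.33   0.091] rect [array([ 438.041, -345.401]), array([29.123, 29.264]), np.float64(46.26)]
0.082 0.1 1587 [327. 359.] [ 0.4853 -0.6041  0.0831] range [ 0.287 -0.702  0.082] [ 0.599 -0.595  0.086] rect [array([ 456.872, -602.611]), array([101.401, 325.841]), np.float64(71.12)]
```

The overhead view shows the jig centred near pixel (232,175). Its end pockets hold handles at (188,185) and (273,159), and pockets (219,178) and (247,170) are empty. The full-size spares are at (384,174) and (388,228), the stub is at (329,190) and the ferrule at (331,238). The side view agrees: the spares are the two tall pieces at (312,260) and (247,275).

Averaged estimates:
- Spares: (0.576,-0.340) and (0.4385,-0.343)
- Jig centre: (0.5957,0.055), yaw 14.6°
- Empty pockets: (0.586,0.094) and (0.606,0.016)

I'll use a tool yaw of 104.6° so the fingers close across the row.

```bash
cat > go.py <<'E'
import sys; from h import *
from scipy.spatial.transform import Rotation as Ro
# remaining shift (in tool units, after the turn is made) and turn to a world TCP target
x,y,z,yaw=map(float,sys.argv[1:5]); o=env.get_obs()
R=Ro.from_euler("xyz",o["tool_rot"],degrees=True); T=Ro.from_euler("xyz",[180,0,yaw],degrees=True)
d=np.array([x,y,z])-o["tool_pos"]
print("turn",((R.inv()*T).as_rotvec()/np.pi).round(3),"units",(T.inv().apply(d)/.08).round(3),"mm",(d*1000).round(1))
E
python3 -m creep '{"translation":[[0,0,0],[0,0,0],[0,0,0],[0,0,0],[0,0,0]],"turn":[[0,0,0.056],[0,0,0.056],[0,0,0.056],[0,0,0.056],[0,0,0.056]],"grip":[1,1,1,1,1]}' 30
python3 -m creep '{"translation":[[0,0,0],[0,0,0]],"turn":[[0,0,0.055],[0,0,0]],"grip":[1,1]}'
python3 go.py 0.5 0.2 0.22 104.6
```

```text
time_s: 0.72
tool_pos: [0.1694, 0.6272, 0.2219]
tool_rot: [-180.0, 0.1, 114.2]
force: [-0.9, 0.3, 0.2]
grip_width: 0.0871
grasp_force: 0.0
time_s: 0.98
tool_pos: [0.1694, 0.6273, 0.222]
tool_rot: [-180.0, 0.1, 104.7]
force: [0.5, -0.5, -0.2]
grip_width: 0.0873
grasp_force: 0.0
turn [-0.     0.     0.001] units [-6.21   2.652  0.025] mm [ 330.6 -427.3   -2. ]
```

```bash
python3 -m creep '{"translation":[[-0.62,0.265,0],[-0.62,0.265,0],[-0.62,0.265,0],[-0.62,0.265,0],[-0.62,0.265,0]],"turn":[[0,0,0],[0,0,0],[0,0,0],[0,0,0],[0,0,0]],"grip":[1,1,1,1,1]}' | head -3
python3 -m creep '{"translation":[[-0.62,0.265,0],[-0.62,0.265,0],[-0.62,0.265,0],[-0.62,0.265,0],[-0.62,0.265,0]],"turn":[[0,0,0],[0,0,0],[0,0,0],[0,0,0],[0,0,0]],"grip":[1,1,1,1,1]}' | head -3
python3 go.py 0.576 -0.34 0.20 104.6
```

```text
time_s: 1.6
tool_pos: [0.3355, 0.4126, 0.2225]
tool_rot: [180.0, -0.0, 104.8]
time_s: 2.22
tool_pos: [0.5004, 0.1995, 0.2226]
tool_rot: [180.0, -0.0, 104.8]
turn [ 0.    -0.     0.001] units [-6.764 -0.785  0.283] mm [  75.6 -539.5  -22.6]
```

```bash
python3 -m creep '{"translation":[[-0.67,-0.08,0],[-0.67,-0.08,0],[-0.67,-0.08,0],[-0.67,-0.08,0],[-0.67,-0.08,0]],"turn":[[0,0,0],[0,0,0],[0,0,0],[0,0,0],[0,0,0]],"grip":[1,1,1,1,1]}' | head -3
python3 -m creep '{"translation":[[-0.67,-0.08,0],[-0.67,-0.08,0],[-0.67,-0.08,0],[-0.67,-0.08,0],[-0.67,-0.08,0]],"turn":[[0,0,0],[0,0,0],[0,0,0],[0,0,0],[0,0,0]],"grip":[1,1,1,1,1]}' | head -3
cat > look.py <<'E'
import sys; from h import *
f,W=cloud("wrist"); cv2.imwrite(f"pics/{sys.argv[1]}.png",f[:,:,::-1]); np.save("w.npy",W)
o=env.get_obs(); print(o["tool_pos"].round(4),o["tool_rot"].round(1)); z=W[...,2]
for lo,hi in((.084,.1),(.027,.034)):
    m=((z>lo)&(z<hi)).astype(np.uint8); k,l,s,c=cv2.connectedComponentsWithStats(m)
    for i in range(1,k):
        if s[i,4]>150:
            p=W[l==i]; r=cv2.minAreaRect(p[:,:2].astype(np.float32)*1000); print(lo,s[i],np.median(p,0).round(4),"rect",np.round(r[0],1),np.round(r[1],1),round(r[2],1))
E
python3 look.py w1; python3 go.py 0.576 -0.34 0.20 104.6
```

```text
time_s: 2.85
tool_pos: [0.5361, -0.0681, 0.2227]
tool_rot: [180.0, -0.0, 104.8]
time_s: 3.48
tool_pos: [0.573, -0.3351, 0.2222]
tool_rot: [180.0, -0.0, 104.9]
[ 0.5702 -0.3445  0.2216] [-179.8    0.4  104.3]
0.084 [ 94 136  36  34 943] [ 0.4398 -0.3399  0.0899] rect [ 439.3 -340.2] [29.4 28.9] 14.5
0.084 [246 172  32  34 834] [ 0.5761 -0.3372  0.0898] rect [ 576.2 -337.9] [28.2 29.8] 14.8
0.027 [483 148  29  66 326] [ 0.8252 -0.2781  0.0304] rect [ 825.6 -277.5] [ 3.4 74.3] 0.3
turn [-0.001  0.002 -0.001] units [0.037 0.084 0.27 ] mm [  5.8   4.5 -21.6]
```

View pics/w1.png

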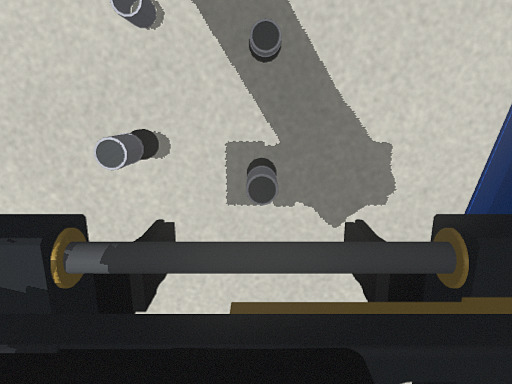

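The wrist view shows spare A at (262,187) and spare B at (110,152), with the fingers just below them. The depth points give A (0.576,-0.338) and B (0.439,-0.340), which agree with the overhead camera.

```bash
python3 -m creep '{"translation":[[0,0,0],[0,0,0]],"turn":[[0,0,0],[0,0,0]],"grip":[1,1]}' | head -3
python3 go.py 0.576 -0.3385 0.05 104.6
```

```text
time_s: 3.78
tool_pos: [0.5731, -0.3323, 0.2222]
tool_rot: [180.0, -0.1, 104.8]
turn [ 0.    -0.     0.001] units [-0.084  0.015  2.152] mm [   2.9   -6.2 -172.2]
```

```bash
python3 -m creep '{"translation":[[-0.085,0.015,0.4],[0,0,0.5],[0,0,0.5],[0,0,0.4],[0,0,0.35]],"turn":[[0,0,0],[0,0,0],[0,0,0],[0,0,0],[0,0,0]],"grip":[1,1,1,1,1]}' 
python3 -m creep '{"translation":[[0,0,0],[0,0,0]],"turn":[[0,0,0],[0,0,0]],"grip":[1,1]}' | head -3
python3 go.py 0.576 -0.3385 0.05 104.6
```

```text
time_s: 4.4
tool_pos: [0.5765, -0.337, 0.0495]
tool_rot: [179.9, -0.1, 104.9]
force: [-0.1, 0.0, 0.7]
grip_width: 0.087
grasp_force: 0.0
time_s: 4.65
tool_pos: [0.5768, -0.3394, 0.052]
tool_rot: [179.9, 0.0, 104.7]
turn [0.001 0.    0.001] units [ 0.013 -0.007  0.025] mm [-0.8  0.9 -2. ]
```

```bash
python3 -m creep '{"translation":[[0,0,0.02],[0,0,0],[0,0,0],[0,0,0],[0,0,0]],"turn":[[0,0,0],[0,0,0],[0,0,0],[0,0,0],[0,0,0]],"grip":[0.6,0.3,0.2,0.2,0.2]}' 25
python3 -m creep '{"translation":[[0,0,0],[0,0,0],[0,0,0]],"turn":[[0,0,0],[0,0,0],[0,0,0]],"grip":[0.2,0.2,0.2]}'
```

```text
time_s: 5.28
tool_pos: [0.5755, -0.3402, 0.049]
tool_rot: [180.0, -0.0, 104.6]
force: [0.6, -0.5, -0.2]
grip_width: 0.045
grasp_force: 0.0
time_s: 5.65
tool_pos: [0.5755, -0.3402, 0.0488]
tool_rot: [-180.0, -0.0, 104.6]
force: [-0.1, 0.1, -0.7]
grip_width: 0.0296
grasp_force: 25.0
```

```bash
python3 -m creep '{"translation":[[0,0,-0.2],[0,0,-0.5],[0,0,-0.6],[0,0,-0.5],[0,0,0]],"turn":[[0,0,0],[0,0,0],[0,0,0],[0,0,0],[0,0,0]],"grip":[0.2,0.2,0.2,0.2,0.2]}' 
python3 go.py 0.606 0.017 0.19 104.6
```

```text
time_s: 6.28
tool_pos: [0.5772, -0.3421, 0.1983]
tool_rot: [179.6, 0.3, 104.6]
force: [-0.2, -0.5, -0.8]
grip_width: 0.0294
grasp_force: 25.0
turn [ 0.002  0.002 -0.   ] units [4.254 1.48  0.104] mm [ 28.8 359.1  -8.3]
```

```bash
python3 -m creep '{"translation":[[0.5,0.18,0],[0.5,0.18,0],[0.5,0.18,0],[0.5,0.18,0],[0.5,0.18,0]],"turn":[[0,0,0],[0,0,0],[0,0,0],[0,0,0],[0,0,0]],"grip":[0.2,0.2,0.2,0.2,0.2]}' |head -3
python3 -m creep '{"translation":[[0.5,0.18,0],[0.4,0.15,0],[0,0,0],[0,0,0],[0,0,0]],"turn":[[0,0,0],[0,0,0],[0,0,0],[0,0,0],[0,0,0]],"grip":[0.2,0.2,0.2,0.2,0.2]}' 
python3 look.py w2; python3 go.py 0.606 0.017 0.19 104.6
```

```text
time_s: 6.9
tool_pos: [0.5943, -0.127, 0.1924]
tool_rot: [-180.0, -0.0, 104.6]
time_s: 7.52
tool_pos: [0.6018, -0.0541, 0.1929]
tool_rot: [-180.0, 0.0, 104.4]
force: [0.5, -0.2, -0.8]
grip_width: 0.0296
grasp_force: 25.0
[ 0.6019 -0.0539  0.193 ] [-180.     0.   104.4]
0.084 [276 185  33  37 787] [ 0.6307 -0.0516  0.0948] rect [631.3 -53.4] [21.7 29.4] 35.8
0.084 [503 274   9  23 164] [ 0.8353 -0.0795  0.0864] rect [836.8 -81.5] [ 5.6 24.3] 29.3
0.084 [486 298  26  16 266] [ 0.8387 -0.1023  0.0877] rect [ 838.7 -102.8] [24.7  6.9] 47.8
0.027 [  233     0   103   232 13756] [0.6091 0.0276 0.0296] rect [610.4   2.1] [ 90.3 216.4] 14.6
0.027 [467 129  45 107 522] [ 8.252e-01 -7.000e-04  3.040e-02] rect [825.3  -2. ] [  3.2 110. ] 0.1
turn [-0.     0.    -0.001] units [0.845 0.273 0.037] mm [ 4.1 70.9 -3. ]
```

View pics/w2.png

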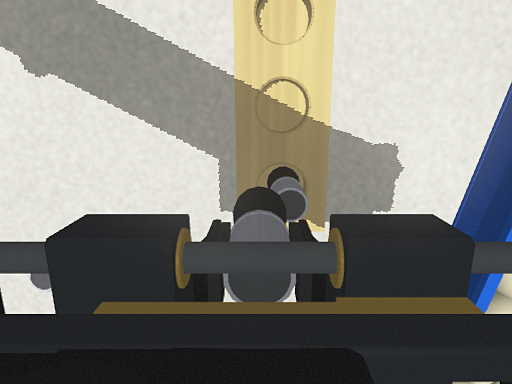

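The wrist view shows the held handle upright between the fingers, the seated handle at (289,200), and empty pockets at (283,104) and about (284,12), the second cut off at the image edge. I'll fit the rim circles from the depth.

```bash
cat > rim.py <<'E'
from h import *
W=np.load("w.npy"); z=W[...,2]
j=((z>.027)&(z<.034)).astype(np.uint8)
J=W[(j>0)&(W[...,0]<.75)]
k,l,s,c=cv2.connectedComponentsWithStats(((z<.026)).astype(np.uint8))
for i in range(1,k):
    if 200<s[i,4]<5000 and abs(c[i][0]-284)<25:
        b=(cv2.dilate((l==i).astype(np.uint8),np.ones((3,3)))>0)&(j>0)
        p=W[b]; A=np.c_[2*p[:,:2],np.ones(len(p))]; q=np.linalg.lstsq(A,(p[:,:2]**2).sum(1),rcond=None)[0]
        print(c[i].round(),s[i,4],"centre",q[:2].round(4),"r",np.sqrt(q[2]+q[0]**2+q[1]**2).round(4))
E
python3 rim.py
```

```text
[284.  19.] 2035 centre [0.5858 0.096 ] r 0.0253
[282. 106.] 2207 centre [0.6058 0.0189] r 0.0254
[280. 175.] 497 centre [ 0.6251 -0.0539] r 0.02
```

Pockets at (0.6058,0.0189) and (0.5858,0.096), within 1 mm of the overhead estimate.

```bash
python3 -m creep '{"translation":[[0.4,0.13,0],[0.46,0.15,0],[0,0,0],[0,0,0],[0,0,0]],"turn":[[0,0,0],[0,0,0],[0,0,0],[0,0,0],[0,0,0]],"grip":[0.2,0.2,0.2,0.2,0.2]}' 
python3 go.py 0.6058 0.0189 0.0538 104.6
```

```text
time_s: 8.2
tool_pos: [0.6065, 0.0179, 0.1931]
tool_rot: [180.0, 0.0, 104.4]
force: [-0.3, -0.2, 0.3]
grip_width: 0.0292
grasp_force: 25.0
turn [ 0.     0.    -0.001] units [ 0.015 -0.006  1.742] mm [  -0.7    1.  -139.3]
```

```bash
python3 -m creep '{"translation":[[0.015,-0.005,0.5],[0,0,0.5],[0,0,0.4],[0,0,0.28],[0,0,0]],"turn":[[0,0,0],[0,0,0],[0,0,0],[0,0,0],[0,0,0]],"grip":[0.2,0.2,0.2,0.2,0.2]}' 
python3 -m creep '{"translation":[[0,0,0],[0,0,0]],"turn":[[0,0,0],[0,0,0]],"grip":[0.2,0.2]}' 
python3 go.py 0.6058 0.0189 0.0538 104.6
```

```text
time_s: 8.82
tool_pos: [0.6043, 0.0197, 0.0569]
tool_rot: [-179.8, 0.0, 104.5]
force: [0.2, -0.6, -0.9]
grip_width: 0.0295
grasp_force: 25.0
time_s: 9.07
tool_pos: [0.607, 0.0208, 0.06]
tool_rot: [179.9, 0.0, 104.6]
force: [0.0, 0.8, -0.2]
grip_width: 0.0296
grasp_force: 25.0
turn [ 0.001  0.    -0.   ] units [-0.02  -0.02   0.078] mm [-1.2 -1.9 -6.2]
```

```bash
python3 -m creep '{"translation":[[0,0,0.04],[0,0,0.03],[0,0,0],[0,0,0]],"turn":[[0,0,0],[0,0,0],[0,0,0],[0,0,0]],"grip":[0.2,0.2,0.2,0.2]}'
```

```text
time_s: 9.57
tool_pos: [0.6062, 0.0212, 0.0537]
tool_rot: [180.0, -0.0, 104.6]
force: [-0.7, 0.4, 5.6]
grip_width: 0.0296
grasp_force: 25.0
```

Floor contact at 5.6 N and the expected height, so I'll release and lift.

```bash
python3 -m creep '{"translation":[[0,0,0],[0,0,0],[0,0,0],[0,0,0],[0,0,0]],"turn":[[0,0,0],[0,0,0],[0,0,0],[0,0,0],[0,0,0]],"grip":[0.4,0.6,0.8,0.8,0.8]}' 
python3 -m creep '{"translation":[[0,0,-0.2],[0,0,-0.4],[0,0,-0.6],[0,0,-0.6],[0,0,0]],"turn":[[0,0,0],[0,0,0],[0,0,0],[0,0,0],[0,0,0]],"grip":[1,1,1,1,1]}' 
python3 go.py 0.4393 -0.3405 0.20 104.6
```

```text
time_s: 10.2
tool_pos: [0.6059, 0.0211, 0.0529]
tool_rot: [-180.0, -0.0, 104.6]
force: [0.4, -0.1, -0.1]
grip_width: 0.0655
grasp_force: 0.0
time_s: 10.82
tool_pos: [0.6089, 0.0206, 0.2027]
tool_rot: [179.5, 0.0, 104.6]
force: [-0.7, 0.3, -0.9]
grip_width: 0.0869
grasp_force: 0.0
turn [ 0.003  0.    -0.   ] units [-3.833 -3.189  0.034] mm [-169.6 -361.1   -2.7]
```

```bash
python3 -m creep '{"translation":[[-0.48,-0.4,0],[-0.48,-0.4,0],[-0.48,-0.4,0],[-0.48,-0.4,0],[-0.48,-0.4,0]],"turn":[[0,0,0],[0,0,0],[0,0,0],[0,0,0],[0,0,0]],"grip":[1,1,1,1,1]}' |head -2
python3 -m creep '{"translation":[[-0.48,-0.4,0],[-0.48,-0.4,0],[-0.47,-0.4,0],[0,0,0],[0,0,0]],"turn":[[0,0,0],[0,0,0],[0,0,0],[0,0,0],[0,0,0]],"grip":[1,1,1,1,1]}' |head -3
python3 look.py w3
python3 go.py 0.4393 -0.3405 0.05 104.6
```

```text
time_s: 11.45
tool_pos: [0.4983, -0.2064, 0.197]
time_s: 12.08
tool_pos: [0.4354, -0.3393, 0.1967]
tool_rot: [180.0, -0.1, 104.6]
[ 0.436  -0.3386  0.1967] [ 1.800e+02 -1.000e-01  1.047e+02]
0.084 [245 177  36  35 988] [ 0.4385 -0.3398  0.0899] rect [ 438.8 -340.2] [29.1 29. ] 12.4
turn [ 0. -0.  0.] units [-0.034  0.034  1.834] mm [   3.3   -1.9 -146.7]
```

```bash
python3 -m creep '{"translation":[[-0.03,0.03,0.4],[0,0,0.5],[0,0,0.5],[0,0,0.41],[0,0,0]],"turn":[[0,0,0],[0,0,0],[0,0,0],[0,0,0],[0,0,0]],"grip":[1,1,1,1,1]}' 
python3 -m creep '{"translation":[[0,0,0],[0,0,0]],"turn":[[0,0,0],[0,0,0]],"grip":[1,1]}' | head -3
python3 go.py 0.439 -0.3402 0.05 104.6
```

```text
time_s: 12.75
tool_pos: [0.4375, -0.3387, 0.0498]
tool_rot: [-179.8, -0.2, 104.7]
force: [-0.3, 0.5, -0.4]
grip_width: 0.0866
grasp_force: 0.0
time_s: 13.0
tool_pos: [0.4396, -0.342, 0.0538]
tool_rot: [179.9, 0.1, 104.6]
turn [0.001 0.    0.   ] units [ 0.023 -0.001  0.047] mm [-0.6  1.8 -3.8]
```

```bash
python3 -m creep '{"translation":[[0.02,0,0.045],[0,0,0],[0,0,0],[0,0,0],[0,0,0]],"turn":[[0,0,0],[0,0,0],[0,0,0],[0,0,0],[0,0,0]],"grip":[0.6,0.3,0.2,0.2,0.2]}' 25 | head -2
python3 -m creep '{"translation":[[0,0,0],[0,0,0],[0,0,0],[0,0,0]],"turn":[[0,0,0],[0,0,0],[0,0,0],[0,0,0]],"grip":[0.2,0.2,0.2,0.2]}'
python3 -m creep '{"translation":[[0,0,-0.2],[0,0,-0.5],[0,0,-0.6],[0,0,-0.5],[0,0,0]],"turn":[[0,0,0],[0,0,0],[0,0,0],[0,0,0],[0,0,0]],"grip":[0.2,0.2,0.2,0.2,0.2]}' 
python3 go.py 0.5858 0.096 0.19 104.6
```

```text
time_s: 13.62
tool_pos: [0.4378, -0.3402, 0.0485]
time_s: 14.12
tool_pos: [0.4378, -0.3401, 0.0485]
tool_rot: [180.0, -0.0, 104.6]
force: [-0.5, 0.6, 0.2]
grip_width: 0.0297
grasp_force: 25.0
time_s: 14.75
tool_pos: [0.4395, -0.3419, 0.1968]
tool_rot: [179.6, 0.2, 104.6]
force: [-0.0, -0.1, -1.0]
grip_width: 0.0295
grasp_force: 25.0
turn [ 0.002  0.001 -0.   ] units [4.836 3.149 0.084] mm [146.3 437.9  -6.8]
```

```bash
python3 -m creep '{"translation":[[0.53,0.345,0],[0.53,0.345,0],[0.53,0.345,0],[0.53,0.345,0],[0.53,0.345,0]],"turn":[[0,0,0],[0,0,0],[0,0,0],[0,0,0],[0,0,0]],"grip":[0.2,0.2,0.2,0.2,0.2]}' |head -2
python3 -m creep '{"translation":[[0.53,0.345,0],[0.53,0.345,0],[0.53,0.345,0],[0.53,0.345,0],[0.07,0.04,0]],"turn":[[0,0,0],[0,0,0],[0,0,0],[0,0,0],[0,0,0]],"grip":[0.2,0.2,0.2,0.2,0.2]}' |head -2
python3 -m creep '{"translation":[[0,0,0],[0,0,0],[0,0,0]],"turn":[[0,0,0],[0,0,0],[0,0,0]],"grip":[0.2,0.2,0.2]}' 
python3 go.py 0.5858 0.096 0.0538 104.6
```

```text
time_s: 15.38
tool_pos: [0.5178, -0.0986, 0.1922]
time_s: 16.0
tool_pos: [0.5834, 0.1033, 0.1912]
time_s: 16.38
tool_pos: [0.5837, 0.0963, 0.1928]
tool_rot: [180.0, -0.0, 104.4]
force: [0.6, 0.1, 0.1]
grip_width: 0.0297
grasp_force: 25.0
turn [ 0.    -0.    -0.001] units [-0.01   0.025  1.738] mm [   2.1   -0.3 -139. ]
```

```bash
python3 -m creep '{"translation":[[-0.01,0.025,0.5],[0,0,0.5],[0,0,0.4],[0,0,0.28],[0,0,0]],"turn":[[0,0,0],[0,0,0],[0,0,0],[0,0,0],[0,0,0]],"grip":[0.2,0.2,0.2,0.2,0.2]}' 
python3 -m creep '{"translation":[[0,0,0],[0,0,0]],"turn":[[0,0,0],[0,0,0]],"grip":[0.2,0.2]}' 
python3 go.py 0.5858 0.096 0.0535 104.6
```

```text
time_s: 17.0
tool_pos: [0.5844, 0.0967, 0.0567]
tool_rot: [-179.8, 0.0, 104.5]
force: [0.2, 0.0, -0.9]
grip_width: 0.0295
grasp_force: 25.0
time_s: 17.25
tool_pos: [0.587, 0.0977, 0.0597]
tool_rot: [179.9, -0.0, 104.6]
force: [0.3, -0.4, -1.0]
grip_width: 0.0292
grasp_force: 25.0
turn [ 0.001 -0.    -0.   ] units [-0.017 -0.02   0.077] mm [-1.2 -1.7 -6.2]
```

```bash
python3 -m creep '{"translation":[[0,0,0.04],[0,0,0.03],[0,0,0],[0,0,0]],"turn":[[0,0,0],[0,0,0],[0,0,0],[0,0,0]],"grip":[0.2,0.2,0.2,0.2]}'
```

```text
time_s: 17.75
tool_pos: [0.5863, 0.0979, 0.0535]
tool_rot: [180.0, -0.0, 104.6]
force: [-2.4, -0.1, 5.3]
grip_width: 0.0294
grasp_force: 25.0
```

Contact again at the expected height. I'll release, lift, move away from the top camera's view of the jig and check.

```bash
python3 -m creep '{"translation":[[0,0,0],[0,0,0],[0,0,0],[0,0,0],[0,0,0]],"turn":[[0,0,0],[0,0,0],[0,0,0],[0,0,0],[0,0,0]],"grip":[0.4,0.6,0.8,0.8,0.8]}' 
python3 -m creep '{"translation":[[0,0,-0.2],[0,0,-0.4],[0,0,-0.6],[0,0,-0.6],[0,0,0]],"turn":[[0,0,0],[0,0,0],[0,0,0],[0,0,0],[0,0,0]],"grip":[1,1,1,1,1]}' |head -3
python3 -m creep '{"translation":[[-0.6,-0.2,0],[-0.6,-0.2,0],[-0.6,-0.2,0],[-0.6,-0.2,0],[-0.6,-0.2,0]],"turn":[[0,0,0],[0,0,0],[0,0,0],[0,0,0],[0,0,0]],"grip":[1,1,1,1,1]}' |head -3
python3 -m creep '{"translation":[[-0.6,-0.2,0],[-0.6,-0.2,0],[0,0,0],[0,0,0],[0,0,0]],"turn":[[0,0,0],[0,0,0],[0,0,0],[0,0,0],[0,0,0]],"grip":[1,1,1,1,1]}'
python3 - <<'E'
from h import *
f,W=cloud("top"); cv2.imwrite("pics/top1.png",f[:,:,::-1]); z=W[...,2]
m=((z>.084)&(z<.1)&(W[...,0]<.75)&(abs(W[...,1])<.35)).astype(np.uint8)
k,l,s,c=cv2.connectedComponentsWithStats(m); t=np.radians(14.6)
for i in range(1,k):
    if s[i,4]>25:
        p=W[l==i]; r=np.array(cv2.minAreaRect(p[:,:2].astype(np.float32))[0]); d=r-[.596,.0568]
        print(c[i].round(),"top z",np.median(p[:,2]).round(4),"world",r.round(4),"jig xy mm",(np.array([d[0]*np.cos(t)+d[1]*np.sin(t),-d[0]*np.sin(t)+d[1]*np.cos(t)])*1000).round(1))
E
```

```text
time_s: 18.38
tool_pos: [0.5859, 0.0977, 0.0525]
tool_rot: [-180.0, -0.0, 104.6]
force: [-0.6, -0.4, 0.7]
grip_width: 0.0654
grasp_force: 0.0
time_s: 19.0
tool_pos: [0.589, 0.0977, 0.2023]
tool_rot: [179.5, -0.1, 104.6]
time_s: 19.62
tool_pos: [0.5684, -0.1561, 0.1966]
tool_rot: [180.0, -0.0, 104.6]
time_s: 20.25
tool_pos: [0.5628, -0.2535, 0.1963]
tool_rot: [180.0, -0.1, 104.8]
force: [0.5, -0.0, 0.5]
grip_width: 0.0869
grasp_force: 0.0
[274. 157.] top z 0.0949 world [ 0.6278 -0.057 ] jig xy mm [   2.1 -118.1]
[243. 166.] top z 0.095 world [0.606  0.0223] jig xy mm [  1.  -35.9]
[215. 174.] top z 0.0949 world [0.5866 0.0958] jig xy mm [ 0.8 40.1]
[185. 182.] top z 0.0949 world [0.5658 0.1725] jig xy mm [ -0.  119.6]
```

View pics/top1.png

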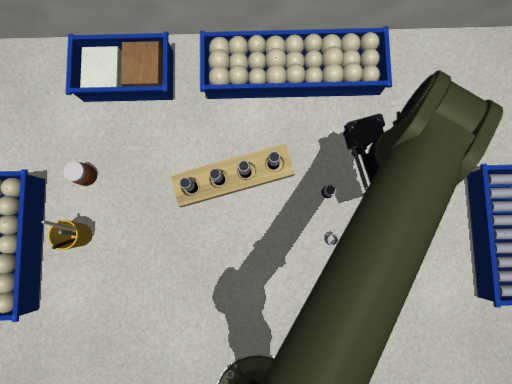

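The overhead view shows four upright handles in the jig at (185,182), (215,174), (243,166) and (274,157). All tops are at 0.095 m, they sit within 5 mm of their pocket centres, and the arm is clear.

```bash
python3 -c "
from cell import env; print(env.sign_off())"
```

```text
the job is handed in; nothing more can be done
None
```

Both spare handles now stand upright on the floors of the two empty pockets, within about 5 mm of centre; the two seated handles stayed in place, and the job was handed in at about 20 s (no verdict was returned).

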